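# Stamp the foot of a scent flask in the sprung jig

## Robot

A 6-joint arm with a two-finger parallel gripper is mounted at the origin on a cart in front of the work surface, level with it; the furniture and walls round the work are solid. World frame = base frame: x ahead of the robot, y to its left, z up, the work surface at z = 0. Lengths are in m, angles in rad, forces in N, time in s.
With the tool pointing down it reaches from about 0.275 to 0.85 m from the base axis. Payload 19 kg.
Tool frame: the origin (TCP) lies at the very end of the fingers, on their centre line; the grasp point (between the pads) lies 19 mm behind it; z points along the fingers, y is the direction in which the jaws open and shut (so a half turn about z gives the same grasp; the last joint's range is limited). The gripper opens to 85 mm and grips with 20 to 120 N. Pads are 22 mm wide; open, the fingers measure 114 mm over their backs; the gripper's body (76 mm by 85 mm) begins 54 mm behind the grasp point. The pads swing forward as they close: fully open they stand 13 mm farther back than shut.
Start: joints at [-1.313, 0.15, 1.437, -0, 1.554, -0.134], TCP at [0.22, -0.531, 0.231] pointing down, gripper open.
Joint ranges: [-2.8, 2.8], [-0.68, 2.1], [0.12, 2.68], [-1.39, 4.53], [0.16, 2.79], [-2.81, 2.81]. Speed limits (rad/s): [1.89, 1.89, 2.22, 3.01, 3.01, 3.01].

## Interface

Orientations are given as a rotation vector (axis times angle).
In Python, from plant import env gives the robot as it stands. The module is installed in compiled form; this text tells all that it offers.
- The arm moves only by the tool move_arm, never from a script. Its argument "motion" is a list of rows, each a list of 2 entries, a list of its own where there are three numbers: the shift along the tool's x, y, z in m, then the turn about the tool's z in rad. A call has 1 to 5 rows; each row is the pose to reach, as a shift and turn from the pose commanded when the call began, along the tool's axes at that moment; what a row does not reach only later rows make up. A row lasts 1/10 s, in which the tool goes at most 50 mm and 8.59 degrees, less where a joint would pass 70% of its speed; a pose out of reach is approached as far as the arm can. A call with a gripper value outside its range is refused whole. "claw" is the opening, from -1 (shut) to 1 (fully open), set as the call begins (left out, the last holds). The fingers move at their own pace and stop on an object; "grip_force" is the grip in N (left out, the last holds). Time passes only in rows, so rows that repeat a pose let the fingers close. It gives the time, the measured TCP pose, the force and the opening at its end, in the units of the state.
- env.state(): the state, without advancing time (a new reading comes with each control period).
- env.get_image(name): name is "scene" or "top" or "wrist"; returns the picture (384x512x3 uint8, blue, green, red); there is no depth.
- env.camera_info(name): a dict with "fx", "fy", "cx", "cy" (pixels), "world_to_cam" (4x4, takes a point from world to camera coordinates). Camera axes: x right, y up, looking along -z (the intrinsics and any distortion apply to the point x, -y, -z); pixel columns grow to the right and rows downward; lengths in m; the calibration is good to about 2 mm. A picture is of the moment at which its call begins: read the wrist's pose just before it. camera_info takes no time and is no camera call; for the wrist camera it gives the pose at the moment of the call.
- env.close_job(): hands the job in, once; it reports no verdict.
Trained networks look in the newest picture that a camera, given by its name, has taken for a name from the list of things; names that differ only in an ending like _2 or _b are one class to them, and where a whole thing is asked for, a point or a joint stands for the part that bears it (a point fixed in the world has none). Each returns a list of dicts, best first, with "conf" (0 to 1); they miss things now and then, are a little off and sometimes report something else, mostly with a low value. They report only what shows in the picture. A call takes as long as a camera call. They do not tell look-alikes from the thing itself.
- env.spot_in(thing, camera): "bbox" ([centre column, centre row, width, height] in pixels, round what is visible of it).
- env.trace(thing, camera): "pixels" (384x512 bool, what is visible of it) and "bbox" ([centre column, centre row, width, height] in pixels, round what is visible of it).
The state is a dict: "time": time; "qpos": joint angles; "qvel": joint speeds; "tau": joint torques, N m; "ee_pos": TCP position; "tcp_rot": TCP orientation; "contact_force": force on the tool from outside, world axes, zero at the start; "torque": the same for the moment, N m; "gripper_width": finger opening in m.
Only numpy, scipy, OpenCV 4.12 (cv2) and the standard library are available. Lean on these libraries where they do the work, as an engineer would, in place of code of your own. Each camera call takes 0.05 s, during which the arm holds its last target.

## Task

The foot of the round-bellied white flask is to be stamped in the stamping jig. Lower the jig's hinged plate fully shut over its wooden base, then take the flask, set it upright in the sprung ring on the plate and press it straight down until the ring is at the bottom of its travel. Finish while still holding the flask pressed fully down: do not let go or ease off, and push on the flask only, not on the ring or the plate. Leave the other goods on the table standing where they are.

Things in the scene. Friction and masses are not known exactly. Their poses are not given: they have to be found in the camera images.
- jig: Stamping jig, fixed to the table: light wooden base 160 (its x) x 120 (its y) mm on rubber feet, top at 24 mm, with a round rubber stamp standing up in it. Origin on the table surface under the middle of the base; x points to the hinge side (away from the robot, give or take the yaw), z up.
- jig_lid (a joint): Hinge of the aluminium plate (the lid), along the jig's y axis at its far side. 0 = shut, level over the base; grows as it opens upward, at most 1.5 rad; starts open at 0.9 to 1.3. Stiff hinge: the plate (0.25 kg) stays where it is left; 2 to 5 N at the free edge moves it. Plate 150 mm from hinge axis to free edge, 116 mm wide, 8 mm thick.
- jig_lid_hinge (a point): Point on the hinge axis, mid-way along it and in the plate's mid-plane; 75 mm from the jig's origin along its x, 30 mm above the table. On its outer side (up when shut, facing away from the robot when open) the plate carries the ring on posts, from 12 to 117 mm from the hinge axis, up to 30 mm off the mid-plane; the strip from 118 to 150 mm is bare.
- jig_lid_tab (a point): Centre of the wooden finger tab in the middle of the plate's free edge: tab 44 mm wide (along the hinge), 8 mm thick, 26 mm long; 161 mm from the hinge axis.
- jig_ring (a joint): Sprung ring's travel: 0 = up at rest, grows as it is pressed toward the plate, 0.016 m = bottom stop. Spring 500 N/m with preload: about 4 N to begin to move it, 12 N at the stop; it springs back when let go.
- ring_seat (a point): Centre of the sprung steel ring's upper face, on its axis, 65 mm from the hinge axis. Ring bore 48 mm, outside 68 mm, 6 mm thick. With the plate shut and the ring at rest this point is 57 mm above the table. Three guide posts 6 mm across stand 42 mm from the ring's axis, 3 mm higher than the ring at rest.
- flask_center (a point): White ceramic flask's mid-height on its axis (z), 56 mm above its foot. 112 mm tall, 0.13-0.25 kg, stands upright. Foot 30 mm across; ball belly 66 mm across, centred 29 mm above the foot; neck 22 mm across from 60 to 95 mm; lip 25 mm; fixed wooden stopper 26 mm across, 98 to 112 mm. Seated in the ring, its foot is 7 mm below the ring's upper face: this point is 49 mm above ring_seat.
- by_globe_4: Bystander: little snow globe ornament, 60 x 60 x 73 mm; origin under its centre.
- by_soap_0: Bystander: pale moulded soap bar, 60 x 85 x 28 mm; origin under its centre.
- by_dessert_candle_0: Bystander: candle in a footed glass, 84 mm across, 123 mm tall; origin under its centre.
- by_ribbon_spool_3: Bystander: ribbon spool lying flat, 73 x 66 x 24 mm; origin under its centre.
Not all that is in view belongs to the job. Leave any red look-alike of the part that bears flask_center alone.

How it is judged:
On the way, in this order (a step that is already met when the one before it is completed fails the run):
1. the jig's plate is shut (value of joint jig_lid below 0.04 rad), for 0.2 s.
2. the flask sits upright in the ring of the shut plate (value of joint jig_lid below 0.05 rad and horizontal distance between flask_center and ring_seat below 0.008 m and z of flask_center in the frame of ring_seat below 0.053 m and angle between flask_center's own z axis and vertical below 0.15 rad and contact force between flask and jig_ring above 0.3 N), for 0.2 s.
At the end, for the whole second after the job is handed in: Plate shut (within 0.05 rad); ring pressed at least 13.5 of its 16 mm by the flask (more than 6 N between them), flask within 8 mm of the ring's axis, seated, within 0.15 rad of upright and still; the fingers are on the flask (more than 3 N), and nothing of the robot touches the jig (value of joint jig_lid below 0.05 rad and value of joint jig_ring above 0.0135 m and horizontal distance between flask_center and ring_seat below 0.008 m and z of flask_center in the frame of ring_seat below 0.053 m and angle between flask_center's own z axis and vertical below 0.15 rad and contact force between flask and jig_ring above 6 N and contact force between flask and the fingers above 3 N and contact force between jig and the arm below 1 N and contact force between jig and the fingers below 1 N and linear speed of flask below 0.02 m/s); the arm keeps its last pose, push and grip.
It fails at once if a bystander is pushed away or knocked over (distance of any of by_globe_4, by_soap_0, by_dessert_candle_0, by_ribbon_spool_3 from where it was at the start of the episode above 0.03 m or angle between any of by_globe_4, by_dessert_candle_0's own z axis and vertical above 0.6 rad).
It also fails if it takes over 58 s, if anything falls off the work surface, if the arm or the gripper's body presses on something with over 40 N, if the wrist force passes 120 N, or if a joint passes its speed limit or range.

## Working session

There is one attempt and no reset: what is moved stays moved. The work goes in short steps, Python scripts to look and compute and a tool call to move; the robot and the scene stay as the last step left them, time stands still between calls to the robot, and variables do not carry over. Pictures are saved under pics/ and viewed, and the job is handed in when it is done.

Besides the shell and the picture viewer there is one more tool, called as name(argument=value, ...) on one line, values as JSON. move_arm: Moves the arm, as the interface text tells. Its arguments: {"type":"object","properties":{"motion":{"type":"array"},"claw":{"type":"number"},"grip_force":{"type":"number"}},"required":["motion"]}

```bash
ls; mkdir -p pics
python3 - <<'E'
from plant import env
import cv2
s=env.state(); print(s)
for n in("scene","top"):
    im=env.get_image(n); cv2.imwrite(f"pics/{n}0.png",im)
    print(n,env.camera_info(n))
    for t in["jig","jig_lid","flask_center","jig_ring","jig_lid_tab","by_globe_4","by_soap_0","by_dessert_candle_0","by_ribbon_spool_3"]:
        print(t,[(round(d["conf"],2),[round(float(x)) for x in d["bbox"]]) for d in env.spot_in(t,n)][:4])
print(env.state()["time"])
E
```

```text
pics
{'time': 0.0, 'qpos': array([-1.31302453e+00,  1.50993338e-01,  1.43803639e+00, -6.76503958e-06,
        1.55382290e+00, -1.33994522e-01]), 'qvel': array([-1.27571807e-03, -1.07546857e-03,  5.64273487e-04, -2.89191746e-05,
        1.22903172e-03, -2.57310219e-03]), 'tau': array([-1.38487223e-03, -7.13061333e+01, -5.70872247e+01, -3.14735307e-04,
        8.96207057e-03,  8.05751455e-06]), 'ee_pos': array([ 0.21946377, -0.53119196,  0.23066862]), 'tcp_rot': array([-3.08028020e+00, -6.11212725e-01,  1.32960886e-04]), 'contact_force': array([0.3125974 , 0.39097809, 0.14784295]), 'torque': array([-0.00271614,  0.02390438, -0.01070975]), 'gripper_width': 0.08537588804584692}
scene {'fx': 443.64346002274254, 'fy': 443.64346002274254, 'cx': 242.75298678712184, 'cy': 194.04614027362985, 'world_to_cam': array([[ 0.86035037, -0.50951448, -0.01386495, -0.54660402],
       [ 0.38809518,  0.63720645,  0.66584538, -0.22313665],
       [-0.33042302, -0.57824124,  0.74596092, -1.052931  ],
       [ 0.        ,  0.        ,  0.        ,  1.        ]])}
jig [(0.58, [187, 152, 67, 85])]
jig_lid [(0
[... 525 characters left out ...]
988093, -0.00203095, -0.06860081],
       [ 0.99639624,  0.01507444,  0.08347037, -0.57705511],
       [-0.08342982, -0.0033005 ,  0.99650819, -1.15704308],
       [ 0.        ,  0.        ,  0.        ,  1.        ]])}
jig [(0.68, [182, 215, 60, 64]), (0.52, [291, 206, 26, 19]), (0.29, [353, 197, 36, 24])]
jig_lid [(0.74, [177, 193, 58, 26])]
flask_center [(0.87, [328, 240, 28, 25]), (0.56, [291, 206, 28, 20])]
jig_ring [(0.44, [181, 183, 28, 8])]
jig_lid_tab [(0.69, [179, 193, 57, 31])]
by_globe_4 [(0.71, [287, 149, 24, 21])]
by_soap_0 [(0.67, [353, 198, 35, 24])]
by_dessert_candle_0 [(0.72, [235, 122, 30, 38]), (0.19, [275, 260, 29, 26])]
by_ribbon_spool_3 [(0.74, [273, 260, 28, 27])]
1.0
```

View pictures.

View pics/scene0.png

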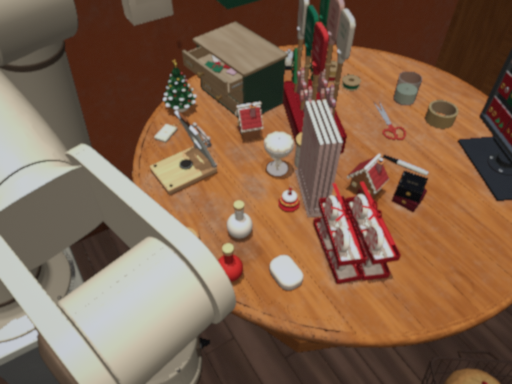

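Run:
```python
import cv2
a=cv2.imread("pics/top0.png")[90:300,130:400]
cv2.imwrite("pics/top0c.png",cv2.resize(a,None,fx=2.8,fy=2.8,interpolation=cv2.INTER_CUBIC))
a=cv2.imread("pics/scene0.png")[100:300,140:340]
cv2.imwrite("pics/scene0c.png",cv2.resize(a,None,fx=3,fy=3,interpolation=cv2.INTER_CUBIC))
```

```text
(no output)
```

View pics/top0c.png

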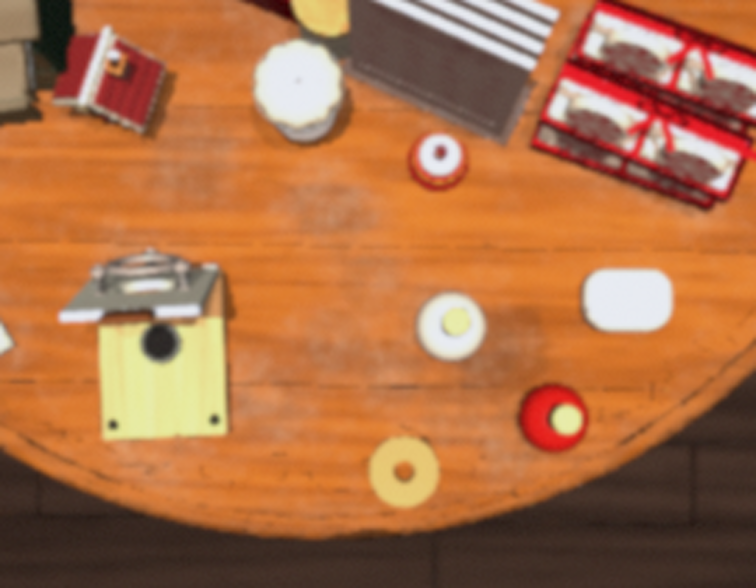

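View pics/scene0c.png

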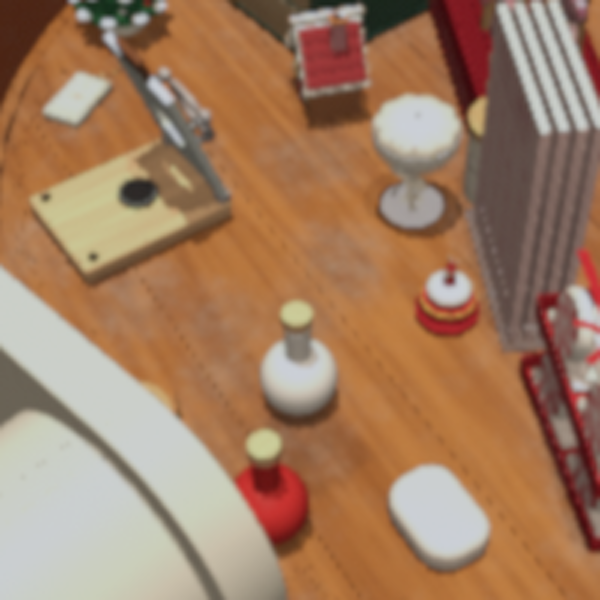

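```bash
cat > h.py <<'E'
import numpy as np, cv2
from plant import env
def proj(n,p,ci=None):
    c=ci or env.camera_info(n); p=np.atleast_2d(p)
    q=(c["world_to_cam"]@np.c_[p,np.ones(len(p))].T).T
    return np.c_[c["cx"]+c["fx"]*q[:,0]/-q[:,2], c["cy"]-c["fy"]*q[:,1]/-q[:,2]]
def ray(n,u,v,z,ci=None):
    c=ci or env.camera_info(n); T=np.linalg.inv(c["world_to_cam"])
    d=T[:3,:3]@np.array([(u-c["cx"])/c["fx"],-(v-c["cy"])/c["fy"],-1]); o=T[:3,3]
    return o+d*(z-o[2])/d[2]
E
python3 - <<'E'
import cv2
a=cv2.imread("pics/top0.png")[165:255,145:220]
cv2.imwrite("pics/jt.png",cv2.resize(a,None,fx=6.5,fy=6.5,interpolation=cv2.INTER_CUBIC))
a=cv2.imread("pics/scene0.png")[105:200,145:220]
cv2.imwrite("pics/js.png",cv2.resize(a,None,fx=6,fy=6,interpolation=cv2.INTER_CUBIC))
from h import *
print("flask top white ball",ray("top",*[450/2.8+130,326/2.8+90],0.029), "stopper",ray("top",456/2.8+130,321/2.8+90,0.112))
print("scene ball",ray("scene",299/3+140,377/3+100,0.029), "stopper",ray("scene",296/3+140,312/3+100,0.112))
print("red",ray("top",566/2.8+130,420/2.8+90,0.112),"soap",ray("top",353,197,0.028),"spool",ray("top",404/2.8+130,471/2.8+90,0.024))
print("globe",ray("top",438/2.8+130,155/2.8+90,0.07))
E
```

```text
flask top white ball [ 0.54603897 -0.13645397  0.029     ] stopper [ 0.54580788 -0.13653355  0.112     ]
scene ball [ 0.54468317 -0.13840224  0.029     ] stopper [ 0.54488392 -0.13641461  0.112     ]
red [ 0.46068083 -0.23339292  0.112     ] soap [ 0.57366761 -0.30159613  0.028     ] spool [ 0.40907959 -0.09484311  0.024     ]
globe [ 0.70165014 -0.12126686  0.07      ]
```

View pics/jt.png

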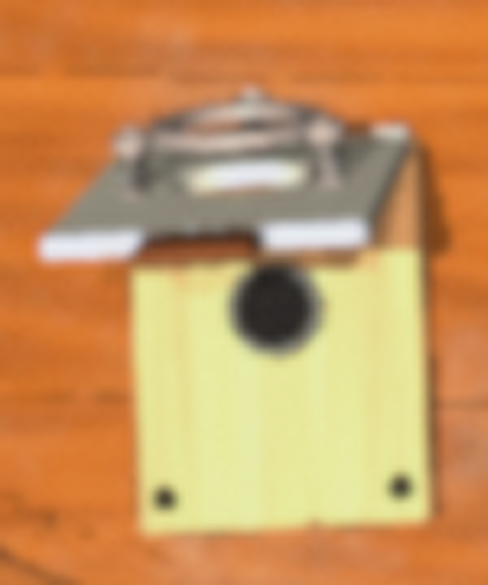

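View pics/js.png

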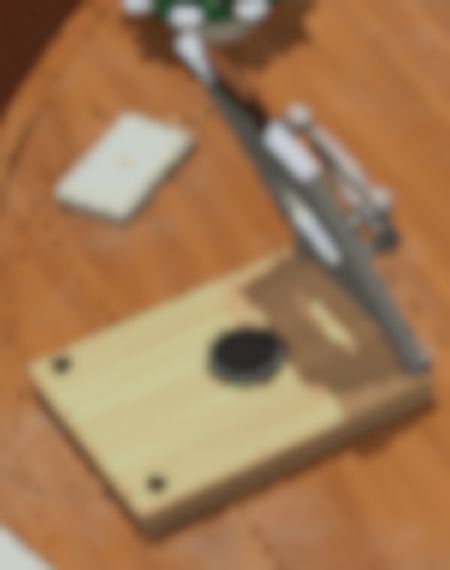

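Run:
```python
from h import *
from scipy.optimize import least_squares
T=lambda u,v:(u/6.5+145-.4,v/6.5+165-.4); S=lambda u,v:(u/6+145-.4,v/6+105-.4)
obs=[("top",T(138,532),"b",(-.08,.06,.024)),("top",T(431,522),"b",(-.08,-.06,.024)),
("top",T(40,237),"l",(.15,.058,.004)),("top",T(369,220),"l",(.15,-.058,.004)),
("top",T(40,260),"l",(.15,.058,-.004)),("top",T(366,245),"l",(.15,-.058,-.004)),
("scene",S(30,370),"b",(-.08,.06,.024)),("scene",S(147,517),"b",(-.08,-.06,.024)),("scene",S(434,382),"b",(.08,-.06,.024)),
("scene",S(180,40),"l",(.15,.058,0)),("scene",S(314,175),"l",(.15,-.058,0))]
ci={n:env.camera_info(n) for n in("top","scene")}
def pt(p,k,q):
    x,y,w,a=p
    if k=="l":
        r,yy,o=q
        q=(.075-r*np.cos(a)+o*np.sin(a),yy,.03+r*np.sin(a)+o*np.cos(a))
    c,s=np.cos(w),np.sin(w)
    return np.array([x+c*q[0]-s*q[1],y+s*q[0]+c*q[1],q[2]])
f=lambda p:np.concatenate([proj(n,pt(p,k,q),ci[n])[0]-o for n,o,k,q in obs])
r=least_squares(f,[.5,.13,0,1.1],loss="soft_l1")
print(r.x,r.fun.reshape(-1,2).round(1))
p=r.x
print("tab",pt(p,"l",(.161,0,0)),"hinge",pt(p,"l",(0,0,0)),"seat shut",pt([*p[:3],0],"l",(.065,0,.027)),"tab shut",pt([*p[:3],0],"l",(.161,0,0)))
for n in ci: print(n,"stamp",proj(n,pt(p,"b",(.01,0,.03)),ci[n]))
```

```text
[0.51712122 0.13755651 0.06690544 1.24989268] [[-0.1  0.8]
 [ 0.3  0. ]
 [ 0.2  0.3]
 [-0.6  0.4]
 [ 0.6  0.1]
 [ 0.2 -0.2]
 [-0.5 -0.9]
 [-0.4 -0.4]
 [ 0.8 -1.6]
 [ 1.  -0. ]
 [ 0.2  0.1]]
tab [0.54128374 0.13917553 0.18278107] hinge [0.59195342 0.14257068 0.03      ] seat shut [0.52709884 0.13822507 0.057     ] tab shut [0.43131363 0.13180694 0.03      ]
top stamp [[186.80898165 211.98403075]]
scene stamp [[186.13122294 163.144438  ]]
```

Candidates: white flask at top (291,206) / scene (239,221); red look-alike at top (329,240) / scene (230,263); I choose the white one. Jig fit agrees with the stamp pixel within 1 px.

```bash
cat >> h.py <<'E'
from scipy.spatial.transform import Rotation as R
def to(x,y,z,head):
    s=env.state(); M=R.from_rotvec(s["tcp_rot"]).as_matrix()
    d=M.T@(np.array([x,y,z])-s["ee_pos"])
    h=np.arctan2(M[1,0],M[0,0]); t=(h-head+np.pi/2)%np.pi-np.pi/2
    print("t",round(s["time"],2),"pos",s["ee_pos"].round(4),"head",round(h,3),"zax",M[:,2].round(3),"F",s["contact_force"].round(1),"w",round(s["gripper_width"],4),"q",s["qpos"].round(2))
    print("shift",d.round(4),"turn",round(t,3))
E
python3 - <<'E'
from h import *
to(.605,.143,.26,.067)
a=cv2.imread("pics/scene0.png")[190:290,190:290]
cv2.imwrite("pics/fl.png",cv2.resize(a,None,fx=5,fy=5,interpolation=cv2.INTER_CUBIC))
E
```

```text
t 1.0 pos [ 0.2195 -0.5314  0.2313] head 0.392 zax [-0.  0. -1.] F [-0.9 -0.1 -0.5] w 0.0852 q [-1.31  0.15  1.44 -0.    1.55 -0.13]
shift [ 0.6138 -0.4761 -0.0287] turn 0.325
```

View pics/fl.png

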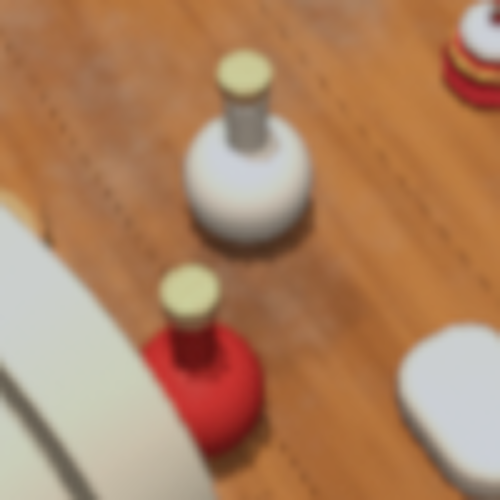

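The crop shows the white round-bellied flask at crop (248,180), and the red look-alike below it at (205,390). First I move toward the lid.

move_arm(motion=[[[0.614,-0.476,-0.029],0.325],[[0.614,-0.476,-0.029],0.325],[[0.614,-0.476,-0.029],0.325],[[0.614,-0.476,-0.029],0.325],[[0.614,-0.476,-0.029],0.325]], claw=-1, grip_force=40)

```text
time: 1.5
ee_pos: [0.3423, -0.316, 0.2407]
tcp_rot: [3.14, 0.104, 0.0]
contact_force: [1.1, 0.3, -0.6]
gripper_width: 0.0121
```

```bash
python3 -c "
from h import *
to(.605,.143,.26,.067)"
```

```text
t 1.5 pos [ 0.3423 -0.316   0.2407] head 0.066 zax [ 0. -0. -1.] F [ 1.1  0.3 -0.6] w 0.0121 q [-0.91 -0.08  1.66  0.    1.56  0.59]
shift [ 0.2925 -0.4406 -0.0193] turn -0.001
```

move_arm(motion=[[[0.292,-0.44,-0.019],0],[[0.292,-0.44,-0.019],0],[[0.292,-0.44,-0.019],0],[[0.292,-0.44,-0.019],0],[[0.292,-0.44,-0.019],0]])

```text
time: 2.0
ee_pos: [0.4664, -0.0989, 0.2499]
tcp_rot: [3.14, 0.105, 0.001]
contact_force: [0.8, -1.1, -0.0]
gripper_width: 0.0001
```

```bash
python3 -c "
from h import *
to(.605,.143,.26,.067)"
```

```text
t 2.0 pos [ 0.4664 -0.0989  0.2499] head 0.067 zax [ 0.001 -0.    -1.   ] F [ 0.8 -1.1 -0. ] w 0.0001 q [-0.37 -0.06  1.62  0.    1.58  1.13]
shift [ 0.1545 -0.2321 -0.01  ] turn -0.0
```

move_arm(motion=[[[0.155,-0.232,-0.01],0],[[0.155,-0.232,-0.01],0],[[0.155,-0.232,-0.01],0],[[0.155,-0.232,-0.01],0],[[0.155,-0.232,-0.01],0]])

```text
time: 2.5
ee_pos: [0.5911, 0.1178, 0.2587]
tcp_rot: [-3.14, -0.105, -0.001]
contact_force: [1.6, -0.1, 0.9]
gripper_width: 0.0
```

Run:
```python
from h import *
to(.605,.143,.26,.067)
cv2.imwrite("pics/w1.png",env.get_image("wrist")); cv2.imwrite("pics/t1.png",env.get_image("top"))
```

```text
t 2.5 pos [0.5911 0.1178 0.2587] head 0.067 zax [ 0.  0. -1.] F [ 1.6 -0.1  0.9] w 0.0 q [0.07 0.2  1.32 0.   1.62 1.57]
shift [ 0.0156 -0.0242 -0.0013] turn 0.0
```

View pics/w1.png

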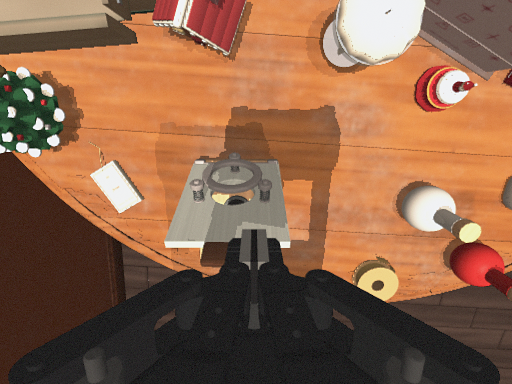

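The wrist view shows the lid open at about (235,200), with the tab between the shut fingertips at (255,240). The bystanders are clear.

```bash
cat >> h.py <<'E'
J=np.array([.51712,.13756,.0669])
def jw(q):
    c,s=np.cos(J[2]),np.sin(J[2]); return np.array([J[0]+c*q[0]-s*q[1],J[1]+s*q[0]+c*q[1],q[2]])
def tip(a,r=.155,dx=0,dz=0): return jw((.075-r*np.cos(a)+.004*np.sin(a)+.011+dx,0,.03+r*np.sin(a)+.004*np.cos(a)+dz))
E
python3 - <<'E'
from h import *
to(*tip(1.25,dx=.02,dz=.05),.067)
to(*tip(1.25,dx=.02,dz=.00),.067)
p0=tip(1.25,dx=.02); 
for a in (1.25,1.1,.95,.8,.65,.5,.35,.2,.1,.05,0,-.02):
    d=tip(a)-p0; c,s=np.cos(.0669),np.sin(.0669)
    print(a,(d[0]*c+d[1]*s).round(3),(d[0]*s-d[1]*c).round(3),(-d[2]).round(3))
E
```

```text
t 2.6 pos [0.5919 0.1202 0.2575] head 0.071 zax [-0.001  0.001 -1.   ] F [-0.2 -1.2 -0.3] w -0.0 q [0.07 0.2  1.32 0.   1.62 1.57]
shift [-0.0124 -0.0223  0.0292] turn 0.004
t 2.6 pos [0.5919 0.1202 0.2575] head 0.071 zax [-0.001  0.001 -1.   ] F [-0.2 -1.2 -0.3] w -0.0 q [0.07 0.2  1.32 0.   1.62 1.57]
shift [-0.0124 -0.0222  0.0792] turn 0.004
1.25 -0.02 -0.0 -0.0
1.1 -0.042 -0.0 0.008
0.95 -0.062 -0.0 0.02
0.8 -0.08 0.0 0.034
0.65 -0.096 -0.0 0.051
0.5 -0.109 -0.0 0.071
0.35 -0.119 -0.0 0.091
0.2 -0.126 -0.0 0.114
0.1 -0.129 -0.0 0.129
0.05 -0.13 -0.0 0.137
0 -0.13 -0.0 0.144
-0.02 -0.13 -0.0 0.147
```

move_arm(motion=[[[-0.012,-0.022,0.01],0.004],[[-0.012,-0.022,0.045],0.004],[[-0.012,-0.022,0.079],0.004],[[-0.012,-0.022,0.079],0.004],[[-0.012,-0.022,0.079],0.004]])

```text
time: 3.1
ee_pos: [0.577, 0.1365, 0.1804]
tcp_rot: [-3.14, -0.098, 0.0]
contact_force: [0.8, 0.2, 1.3]
gripper_width: -0.0003
```

Run:
```python
from h import *
to(*tip(1.25,dx=.02),.067)
cv2.imwrite("pics/s2.png",cv2.resize(env.get_image("scene")[80:220,120:320],None,fx=4,fy=4))
```

```text
t 3.1 pos [0.577  0.1365 0.1804] head 0.062 zax [-0.  0. -1.] F [0.8 0.2 1.3] w -0.0003 q [0.1  0.21 1.47 0.   1.46 1.61]
shift [ 0.0012 -0.0051  0.0021] turn -0.005
```

View pics/s2.png

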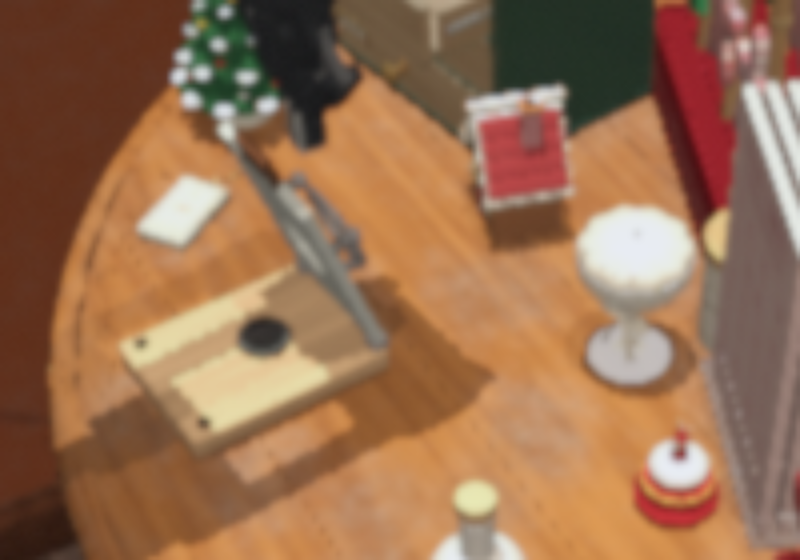

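The scene view shows the shut fingertips (crop 305,130) behind the lid's free edge, so I swing it down now.

move_arm(motion=[[[-0.02,-0.004,0.002],0],[[-0.042,-0.004,0.01],0],[[-0.062,-0.004,0.022],0],[[-0.08,-0.004,0.036],0],[[-0.096,-0.004,0.053],0]])

```text
time: 3.65
ee_pos: [0.4815, 0.1347, 0.1289]
tcp_rot: [-3.14, -0.098, -0.007]
contact_force: [2.0, -0.2, 0.4]
gripper_width: -0.0001
```

Run:
```python
from h import *
to(*tip(.65),.067)
to(*tip(0),.067)
cv2.imwrite("pics/s3.png",cv2.resize(env.get_image("scene")[80:220,120:320],None,fx=4,fy=4))
```

```text
t 3.65 pos [0.4815 0.1347 0.1289] head 0.063 zax [ 0.005  0.001 -1.   ] F [ 2.  -0.2  0.4] w -0.0001 q [0.12 0.05 1.76 0.   1.33 1.63]
shift [ 0.0007 -0.0005  0.0019] turn -0.004
t 3.65 pos [0.4815 0.1347 0.1289] head 0.063 zax [ 0.005  0.001 -1.   ] F [ 2.  -0.2  0.4] w -0.0001 q [0.12 0.05 1.76 0.   1.33 1.63]
shift [-0.0337 -0.0003  0.0947] turn -0.004
```

View pics/s3.png

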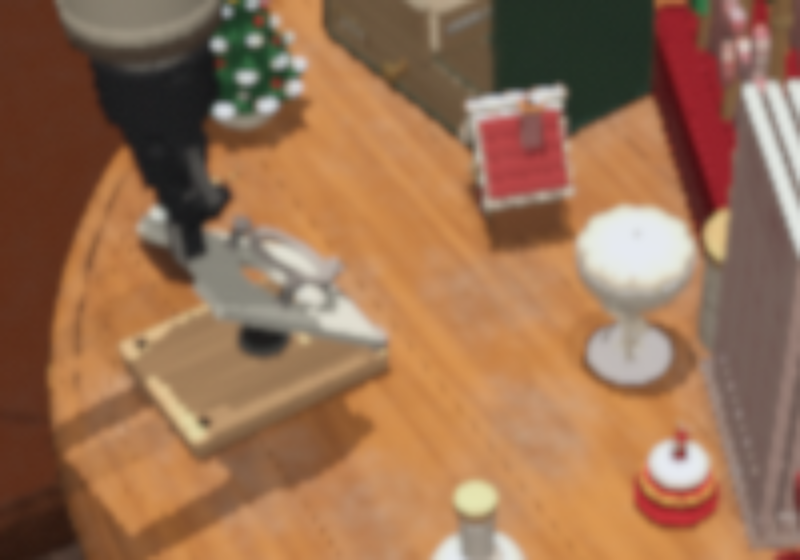

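The plate is following the fingertips and is about half shut.

move_arm(motion=[[[-0.013,0,0.021],0],[[-0.022,0,0.041],0],[[-0.029,0,0.063],0],[[-0.032,0,0.079],0],[[-0.034,0,0.088],0]])

```text
time: 4.2
ee_pos: [0.448, 0.1326, 0.0392]
tcp_rot: [-3.14, -0.098, -0.002]
contact_force: [0.2, 0.3, 0.2]
gripper_width: -0.0004
```

move_arm(motion=[[[0,0,0.004],0],[[0,0,0.007],0],[[0,0,0.008],0],[[0,0,0.008],0]])

```text
time: 4.6
ee_pos: [0.448, 0.1327, 0.0335]
tcp_rot: [-3.14, -0.099, -0.003]
contact_force: [-18.5, -4.0, 42.4]
gripper_width: 0.0001
```

Run:
```python
from h import *
to(*tip(0),.067)
cv2.imwrite("pics/s4.png",cv2.resize(env.get_image("scene")[80:220,120:320],None,fx=4,fy=4))
```

```text
t 4.6 pos [0.448  0.1327 0.0335] head 0.063 zax [ 0.002  0.    -1.   ] F [-18.5  -4.   42.4] w 0.0001 q [ 0.12  0.09  1.93 -0.    1.12  1.63]
shift [ 0.0003 -0.0002 -0.0005] turn -0.004
```

View pics/s4.png

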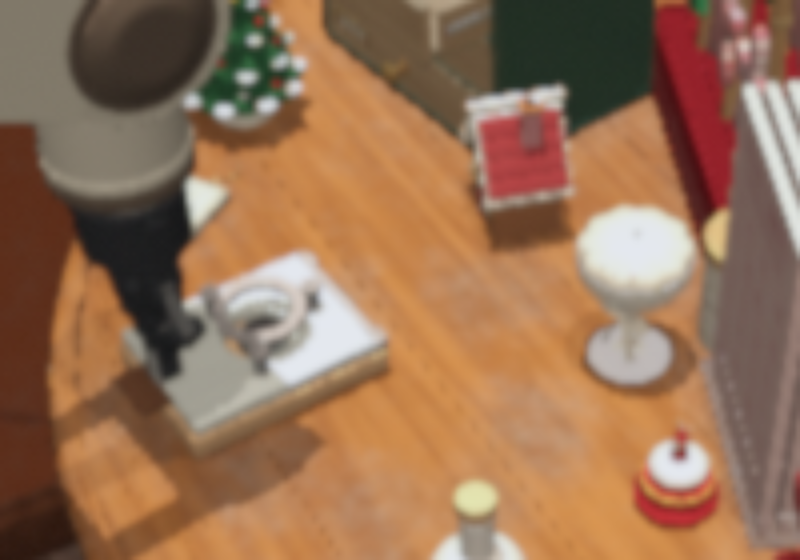

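The plate is shut: TCP z 33.5 mm, 42 N, against an expected plate top of 34 mm. Lifting off and looking at the ring.

move_arm(motion=[[[0,0,-0.03],0],[[0,0,-0.08],0],[[0.03,0.03,-0.13],0],[[0.05,0.07,-0.18],0],[[0.05,0.1,-0.21],0]], claw=1)

```text
time: 5.15
ee_pos: [0.5, 0.0505, 0.2261]
tcp_rot: [-3.14, -0.1, -0.003]
contact_force: [1.1, 0.3, -0.4]
gripper_width: 0.072
```

Run:
```python
from h import *
to(.5455,-.1368,.2,.067)
for n in("wrist","top","scene"):
    ci=env.camera_info(n); im=env.get_image(n); cv2.imwrite(f"pics/{n}5.png",im)
    print(n, proj(n,jw((.01,0,.057)),ci).round(1), [(d["conf"],np.round(d["bbox"],1)) for d in env.spot_in("jig_ring",n)])
    np.save(f"{n}5.npy",ci,allow_pickle=True)
cv2.imwrite("pics/t5.png",cv2.resize(cv2.imread("pics/top5.png")[165:255,145:300],None,fx=5,fy=5))
```

```text
t 5.15 pos [0.5    0.0505 0.2261] head 0.064 zax [ 0.002  0.    -1.   ] F [ 1.1  0.3 -0.4] w 0.072 q [-0.05 -0.    1.61  0.    1.53  1.45]
shift [0.0334 0.1899 0.0262] turn -0.003
wrist [[178.6 147.9]] [(0.9, array([182.7, 139.8,  75.7,  75.1])), (0.63, array([351.5, 235.2,  51.4,  53.7]))]
top [[185.  211.5]] []
scene [[185.1 156.3]] [(0.81, array([185.1, 161.1,  24.6,  13.9]))]
```

View pics/wrist5.png

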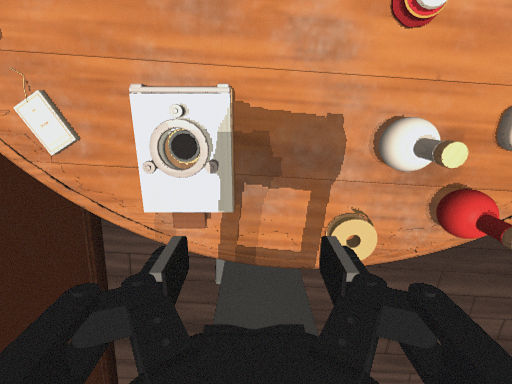

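View pics/t5.png

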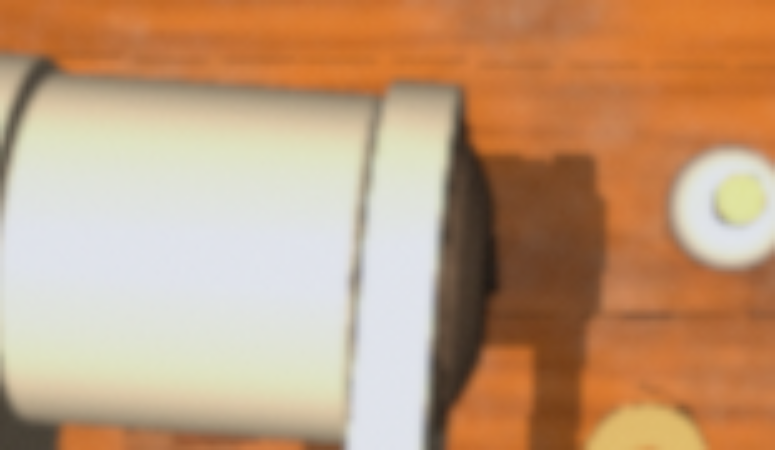

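The wrist view shows the plate flat on the base, the ring at (181,148) against a predicted (179,148), and the white flask at (408,145). On to the flask.

move_arm(motion=[[[0.033,0.19,0.0],0],[[0.033,0.19,0.0],0],[[0.033,0.19,0.0],0],[[0.033,0.19,0.0],0],[[0.033,0.19,0.0],0]])

```text
time: 5.95
ee_pos: [0.5438, -0.1396, 0.2214]
tcp_rot: [-3.14, -0.094, 0.004]
contact_force: [-0.3, 1.2, -0.9]
gripper_width: 0.0854
```

Run:
```python
from h import *
for n in("wrist","top"):
    ci=env.camera_info(n); im=env.get_image(n); cv2.imwrite(f"pics/{n}6.png",im)
    print(n, "ring",proj(n,jw((.01,0,.057)),ci).round(1), [(d["conf"],np.round(d["bbox"],1)) for d in env.spot_in("jig_ring",n)])
    print("flask",proj(n,[[.5455,-.1368,.112],[.5455,-.1368,.029]],ci).round(1), [(d["conf"],np.round(d["bbox"],1)) for d in env.spot_in("flask_center",n)])
to(.5455,-.1368,.06,.067)
cv2.imwrite("pics/t6.png",cv2.resize(cv2.imread("pics/top6.png")[165:255,145:220],None,fx=6.5,fy=6.5,interpolation=cv2.INTER_CUBIC))
```

```text
wrist ring [[ 12.6 176.3]] [(0.73, array([216.2, 257.2,  48.6,  57.6])), (0.66, array([ 29.7, 168.7,  59.4,  71.2]))]
flask [[251.5 188.2]
 [252.  169.5]] [(0.96, array([252.6, 170.9,  50.5,  62.5])), (0.67, array([ 29.1, 167.7,  58.2,  70.5])), (0.64, array([319.1, 244.1,  47. ,  66.5]))]
top ring [[185.  211.5]] [(0.6, array([186.2, 207.9,  26.1,  34.1]))]
flask [[293.  204.8]
 [290.8 206.6]] []
t 6.25 pos [ 0.5435 -0.1349  0.223 ] head 0.064 zax [-0.  0. -1.] F [-0.3 -0.2  1.2] w 0.0853 q [-0.38  0.12  1.49  0.    1.53  1.13]
shift [0.0019 0.0021 0.163 ] turn -0.003
```

View pics/wrist6.png

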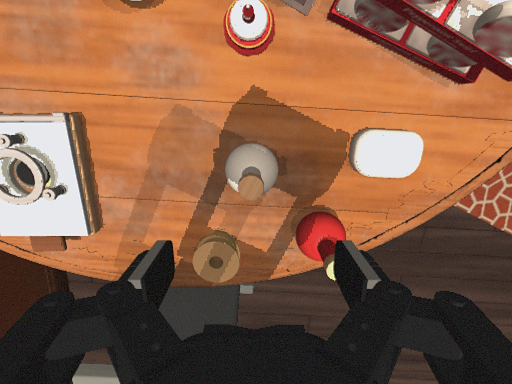

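View pics/t6.png

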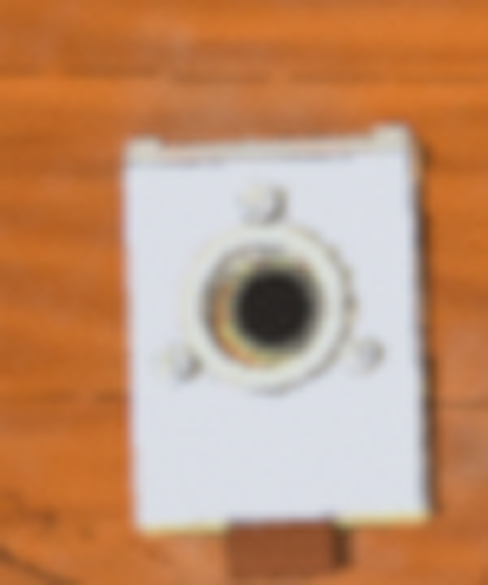

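Ring centre in the top view is (185.4,211.8) against a predicted (185.0,211.5). The flask stopper and belly in the wrist view match the prediction within 2 px. Descending.

move_arm(motion=[[[0.002,0.002,0.04],0],[[0.002,0.002,0.085],0],[[0.002,0.002,0.125],0],[[0.002,0.002,0.163],0],[[0.002,0.002,0.163],0]])

```text
time: 6.75
ee_pos: [0.5433, -0.1362, 0.0558]
tcp_rot: [-3.137, -0.101, 0.01]
contact_force: [0.0, 0.2, 0.6]
gripper_width: 0.0854
```

Run:
```python
from h import *
cv2.imwrite("pics/w7.png",env.get_image("wrist"))
cv2.imwrite("pics/s7.png",cv2.resize(env.get_image("scene")[150:290,180:300],None,fx=4,fy=4))
to(.5455,-.1368,.06,.067)
```

```text
t 6.85 pos [ 0.546  -0.1376  0.0611] head 0.064 zax [-0.  0. -1.] F [0.1 0.1 1.7] w 0.0853 q [-0.38  0.24  1.69  0.    1.21  1.12]
shift [-0.0004 -0.0008  0.0011] turn -0.003
```

View pics/w7.png

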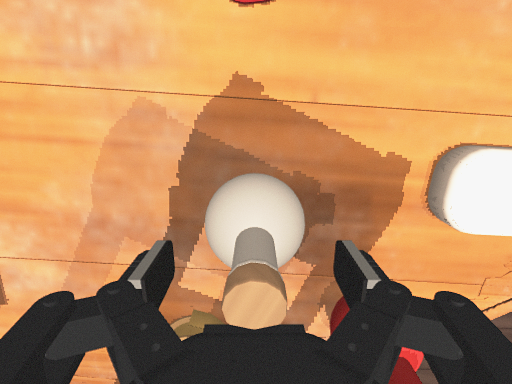

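View pics/s7.png

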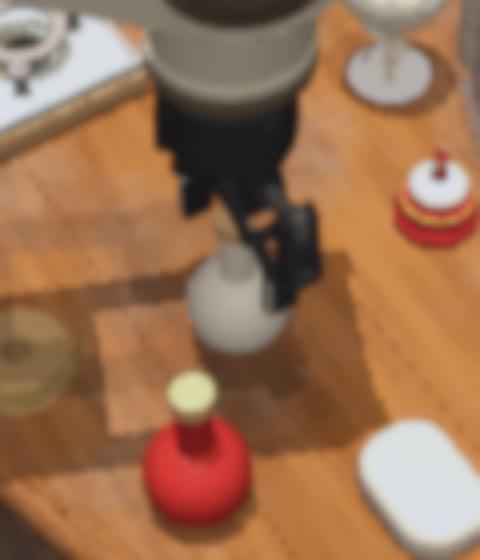

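The neck is centred between the jaws and the red flask is untouched. Closing the jaws.

move_arm(motion=[[[0,0,0.0],0],[[0,0,0.0],0],[[0,0,0.0],0],[[0,0,0.0],0],[[0,0,0.0],0]], claw=-1, grip_force=70)

```text
time: 7.35
ee_pos: [0.546, -0.1379, 0.0608]
tcp_rot: [-3.14, -0.098, -0.001]
contact_force: [-0.9, 4.6, 6.1]
gripper_width: 0.0222
```

move_arm(motion=[[[0,0,-0.005],0],[[0,0,-0.02],0],[[0,0,-0.045],0],[[0,0,-0.08],0],[[0,0,-0.1],0]])

```text
time: 7.85
ee_pos: [0.5463, -0.1384, 0.1638]
tcp_rot: [3.139, 0.099, 0.004]
contact_force: [-0.3, 1.4, -1.7]
gripper_width: 0.0221
```

Run:
```python
from h import *
cv2.imwrite("pics/w8.png",env.get_image("wrist"))
cv2.imwrite("pics/s8.png",cv2.resize(env.get_image("scene")[120:290,180:300],None,fx=3.5,fy=3.5))
to(*jw((.01,0,.16)),.067)
```

```text
t 7.95 pos [ 0.5469 -0.1387  0.1642] head 0.063 zax [ 0.005 -0.002 -1.   ] F [ 1.   0.2 -1.9] w 0.0217 q [-0.38  0.16  1.57 -0.    1.41  1.12]
shift [-0.0024 -0.2776  0.0035] turn -0.004
```

View pics/w8.png

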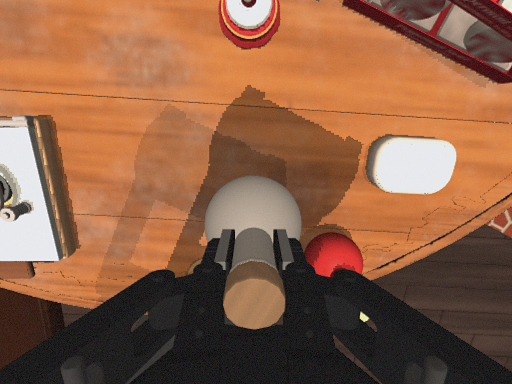

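View pics/s8.png

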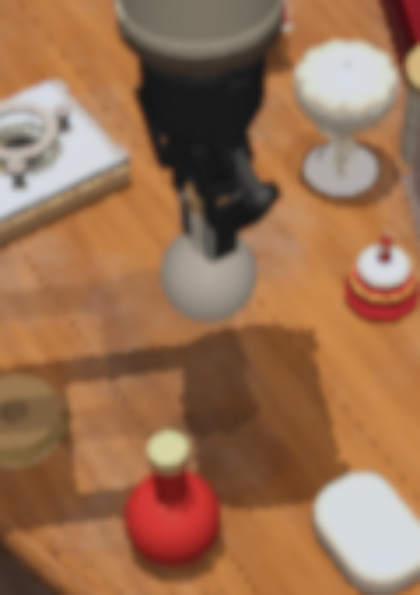

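move_arm(motion=[[[-0.002,-0.04,0.0],0],[[-0.002,-0.09,0.0],0],[[-0.002,-0.14,0.0],0],[[-0.002,-0.19,0.0],0],[[-0.002,-0.235,0.0],0]])

```text
time: 8.45
ee_pos: [0.5281, 0.0983, 0.1599]
tcp_rot: [-3.14, -0.099, 0.001]
contact_force: [0.9, -1.0, -2.2]
gripper_width: 0.022
```

Run:
```python
from h import *
to(*jw((.01,0,.16)),.067)
```

```text
t 8.45 pos [0.5281 0.0983 0.1599] head 0.063 zax [-0.001  0.    -1.   ] F [ 0.9 -1.  -2.2] w 0.022 q [0.04 0.11 1.63 0.   1.4  1.55]
shift [ 0.0015 -0.0399 -0.0001] turn -0.004
```

move_arm(motion=[[[0.001,-0.02,0.0],0],[[0.001,-0.04,0.0],0],[[0.001,-0.04,0.0],0],[[0.001,-0.04,0.0],0],[[0.001,-0.04,0.0],0]])

```text
time: 8.95
ee_pos: [0.5274, 0.1356, 0.1599]
tcp_rot: [3.14, 0.098, -0.001]
contact_force: [-0.0, 0.3, -1.8]
gripper_width: 0.0216
```

Run:
```python
from h import *
to(*jw((.01,0,.125)),.067)
ci=env.camera_info("wrist")
cv2.imwrite("pics/w9.png",env.get_image("wrist"))
s=env.state()["ee_pos"]
print("ring pred",proj("wrist",jw((.01,0,.057)),ci),"belly centre pred",proj("wrist",s-[0,0,.0608-.029],ci))
cv2.imwrite("pics/s9.png",cv2.resize(env.get_image("scene")[80:220,120:280],None,fx=4,fy=4))
print("scene ring",proj("scene",jw((.01,0,.057))),"belly",proj("scene",s-[0,0,.0608-.029]))
to(*jw((.01,0,.125)),.067)
```

```text
t 8.95 pos [0.5274 0.1356 0.1599] head 0.062 zax [-0. -0. -1.] F [-0.   0.3 -1.8] w 0.0216 q [ 0.11  0.12  1.61 -0.    1.4   1.62]
shift [-0.0002 -0.0027  0.0349] turn -0.005
ring pred [[251.48484216 192.35320034]] belly centre pred [[254.74915002 222.33902333]]
scene ring [[185.09710836 156.34427429]] belly [[182.78080312 137.86061937]]
t 9.05 pos [0.5275 0.1355 0.16  ] head 0.062 zax [-0. -0. -1.] F [-0.3 -0.4 -1.7] w 0.022 q [ 0.11  0.12  1.61 -0.    1.4   1.62]
shift [-0.0002 -0.0028  0.035 ] turn -0.005
```

View pics/w9.png

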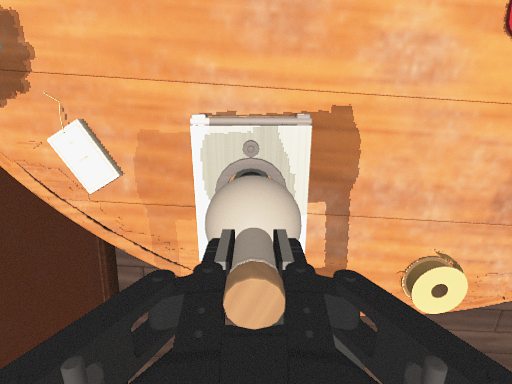

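View pics/s9.png

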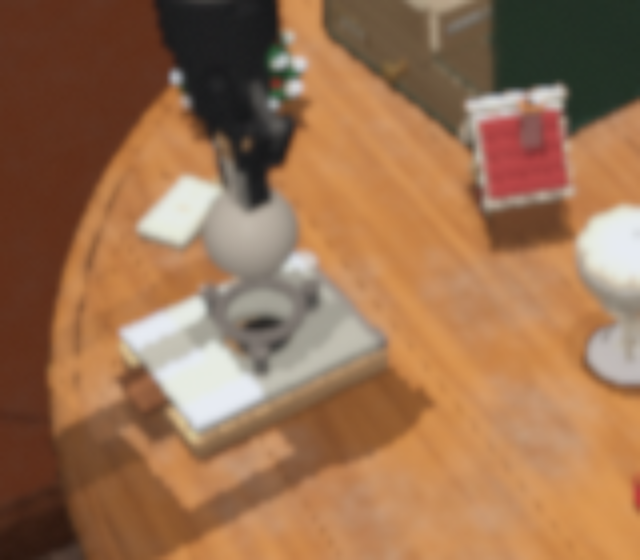

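The flask hangs upright and centred over the ring; the fit says it is 3 mm off sideways. Ring contact is expected at TCP z 0.111 and the bottom of travel at 0.095.

move_arm(motion=[[[0,-0.003,0.005],0],[[0,-0.003,0.017],0],[[0,-0.003,0.03],0],[[0,-0.003,0.04],0],[[0,-0.003,0.04],0]])

```text
time: 9.55
ee_pos: [0.5264, 0.1391, 0.118]
tcp_rot: [3.14, 0.098, -0.005]
contact_force: [-0.2, 0.2, -1.7]
gripper_width: 0.0217
```

Run:
```python
from h import *
ci=env.camera_info("wrist")
cv2.imwrite("pics/w10.png",env.get_image("wrist"))
cv2.imwrite("pics/s10.png",cv2.resize(env.get_image("scene")[100:190,140:240],None,fx=6,fy=6))
to(*jw((.01,0,.111)),.067)
```

```text
t 9.65 pos [0.5272 0.1392 0.1198] head 0.063 zax [-0.001  0.    -1.   ] F [-0.5 -0.5 -1.2] w 0.0218 q [0.12 0.15 1.66 0.   1.32 1.62]
shift [-0.0002  0.001   0.0088] turn -0.004
```

View pics/w10.png

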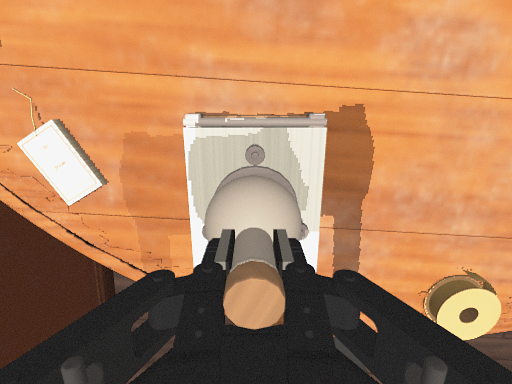

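View pics/s10.png

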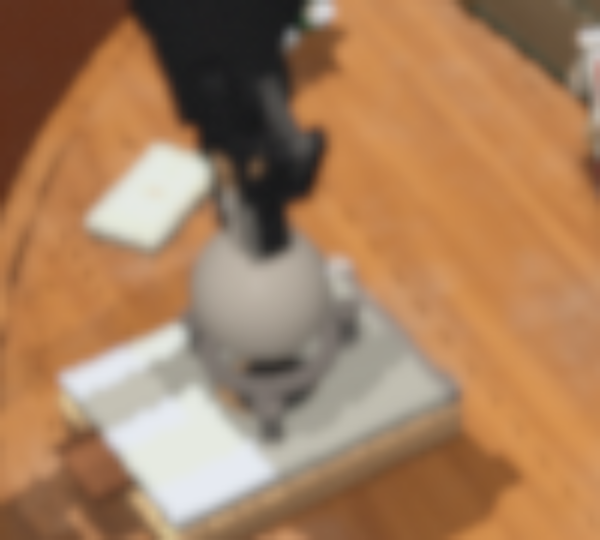

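move_arm(motion=[[[0,0.001,0.004],0],[[0,0.001,0.007],0],[[0,0.001,0.01],0],[[0,0.001,0.012],0],[[0,0.001,0.012],0]])

```text
time: 10.15
ee_pos: [0.5274, 0.1383, 0.1081]
tcp_rot: [-3.14, -0.099, -0.0]
contact_force: [-0.5, -0.3, 3.2]
gripper_width: 0.0221
```

Run:
```python
from h import *
to(*jw((.01,0,.095)),.067)
```

```text
t 10.15 pos [0.5274 0.1383 0.1081] head 0.063 zax [ 0.  0. -1.] F [-0.5 -0.3  3.2] w 0.0221 q [0.12 0.16 1.68 0.   1.3  1.62]
shift [-0.0003  0.      0.0131] turn -0.004
```

Contact force is 5 N at the expected height, with negligible lateral force. Pressing on.

move_arm(motion=[[[0,0,0],0],[[0,0,0],0],[[0,0,0.003],0],[[0,0,0.006],0],[[0,0,0.008],0]])

```text
time: 10.65
ee_pos: [0.5275, 0.1383, 0.1]
tcp_rot: [-3.14, -0.099, -0.0]
contact_force: [-1.2, -0.2, 7.4]
gripper_width: 0.0215
```

move_arm(motion=[[[0,0,0.002],0],[[0,0,0.003],0],[[0,0,0.004],0],[[0,0,0.004],0],[[0,0,0.004],0]])

```text
time: 11.15
ee_pos: [0.5275, 0.1383, 0.0963]
tcp_rot: [-3.14, -0.099, -0.001]
contact_force: [-1.3, 0.2, 10.0]
gripper_width: 0.0219
```

move_arm(motion=[[[0,0,0.001],0],[[0,0,0.002],0],[[0,0,0.002],0],[[0,0,0.002],0]])

```text
time: 11.55
ee_pos: [0.5277, 0.1383, 0.0949]
tcp_rot: [-3.14, -0.099, -0.002]
contact_force: [-4.2, -0.8, 16.1]
gripper_width: 0.0216
```

Run:
```python
from h import *
cv2.imwrite("pics/w11.png",env.get_image("wrist"))
cv2.imwrite("pics/s11.png",cv2.resize(env.get_image("scene")[100:190,140:240],None,fx=6,fy=6))
to(*jw((.01,0,.095)),.067)
```

```text
t 11.65 pos [0.5277 0.1383 0.0949] head 0.063 zax [ 0.001  0.    -1.   ] F [-4.6 -2.1 16.6] w 0.022 q [0.12 0.17 1.69 0.   1.27 1.62]
shift [-0.0006  0.     -0.0001] turn -0.004
```

View pics/w11.png

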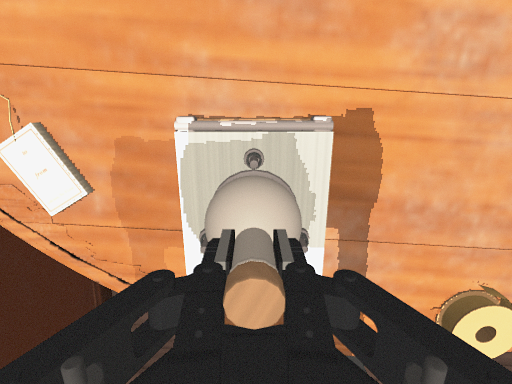

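View pics/s11.png

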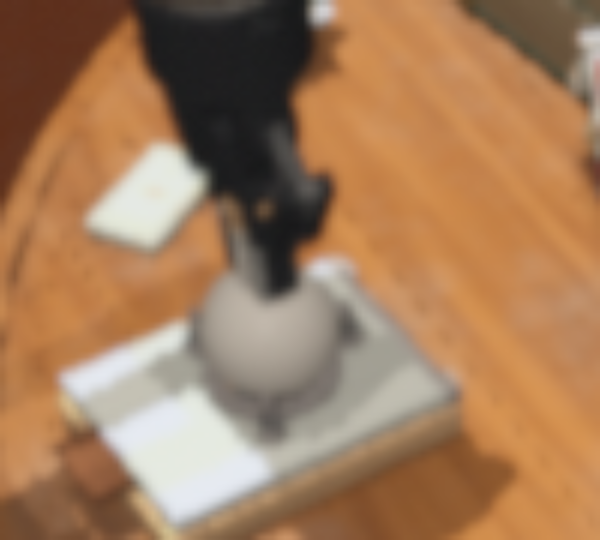

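The force now rises steeply: 18 N net of the flask's weight, at TCP z 0.0949. That means the ring is on its stop. A touch more for margin, then I hand in.

move_arm(motion=[[[0,0,0.001],0],[[0,0,0.001],0],[[0,0,0.001],0],[[0,0,0.001],0],[[0,0,0.001],0]])

```text
time: 12.15
ee_pos: [0.528, 0.1383, 0.0946]
tcp_rot: [-3.14, -0.099, -0.004]
contact_force: [-7.3, -2.4, 24.8]
gripper_width: 0.022
```

Run:
```python
from h import *
cv2.imwrite("pics/s12.png",cv2.resize(env.get_image("scene")[100:290,140:340],None,fx=3.5,fy=3.5))
to(*jw((.01,0,.095)),.067)
```

```text
t 12.2 pos [0.528  0.1383 0.0946] head 0.063 zax [ 0.002  0.    -1.   ] F [-6.8 -1.3 24.9] w 0.0219 q [0.12 0.17 1.69 0.   1.27 1.62]
shift [-0.0009  0.     -0.0004] turn -0.004
```

View pics/s12.png

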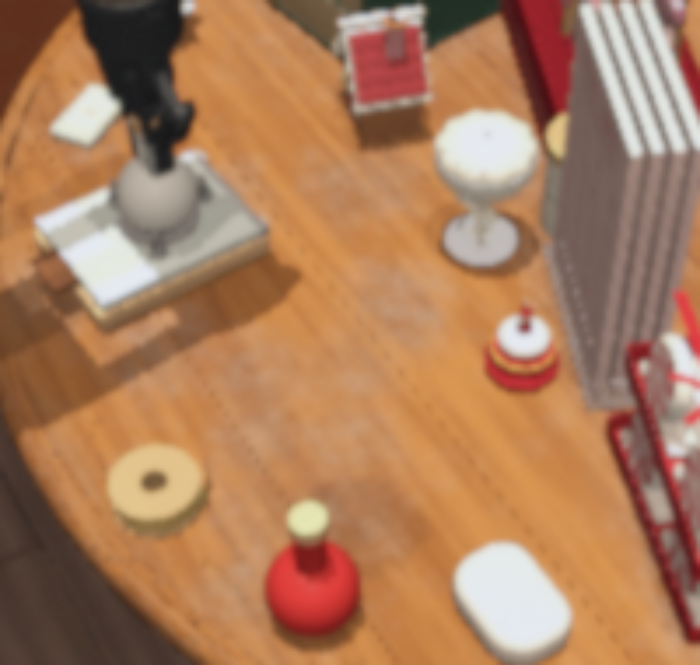

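The scene shows the plate shut, the flask upright and pressed in the ring at crop (158,200), and all bystanders in place.

```bash
python3 -c "
from plant import env
print(env.close_job())"
```

```text
the job is handed in; nothing more can be done
None
```

I shut the jig's plate with the closed fingertips, set the white flask upright in the ring, and handed in while still gripping it and pressing it down. `close_job` gave no verdict.

- **Plate:** it was shut at 42 N with the fingertips at z 33.5 mm (34 expected). The last picture still shows it flat on the base.
- **Ring at the bottom:** the force rose at about the spring's rate, then steeply near TCP z 0.095, where the stop was expected. The final push reads 25 N, with the TCP at z 0.0946.
- **Flask:** the tool is within 1 mm of the fitted ring axis. The gripper is closed at 22 mm on the neck with the grip set to 70 N, and the flask looks upright.
- **Surroundings:** the fingers are well above the ring and plate. The bystanders and the red look-alike stand where they were.
- **Small disagreement:** a sideways force of about 7 N built up while pressing on the stop, with no visible shift or tilt. No other check failed.

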